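# Find and mark the rubbing spot of a waxing turntable

## Robot

A 6-joint arm with a two-finger parallel gripper is mounted at the origin on a cart in front of the work surface, level with it; the furniture and walls round the work are solid. World frame = base frame: x ahead of the robot, y to its left, z up, the work surface at z = 0. Lengths are in m, angles in rad, forces in N, time in s.
With the tool pointing down it reaches from about 0.325 to 0.85 m from the base axis. Payload 4.4 kg.
Tool frame: the origin (TCP) lies on the centre line of the jaws, within the pads' length; the fingertips stand 25 mm ahead of it and the grasp point (between the pads) lies 6 mm ahead of it; z points along the fingers, y is the line along which they close (so a half turn about z gives the same grasp; the last joint's range is limited). The gripper opens to 94 mm and grips with 3 to 60 N. Pads are 16 mm wide; open, the fingers measure 119 mm over their backs; the gripper's body (75 mm by 177 mm) begins 78 mm behind the grasp point.
Start: joints at [1.048, 0.207, 1.542, -0, 1.393, -0.15], TCP at [0.209, 0.536, 0.23] pointing down, gripper open.
Joint ranges: [-2.73, 2.73], [-0.86, 2.22], [0.23, 2.46], [-1.11, 4.25], [0.08, 2.63], [-2.82, 2.82]. Speed limits (rad/s): [2.79, 2.79, 3.14, 3.14, 3.14, 3.14].

## Interface

Orientations are given as [roll, pitch, yaw] about the fixed x, y, z axes, in that order (R = Rz(yaw) Ry(pitch) Rx(roll)).
In Python, from station import readout, optics, workorder gives the robot as it stands. The module is installed in compiled form; this text tells all that it offers.
- The arm moves only by the tool apply_moves, never from a script. Its arguments are lists of equal length, an entry for each row: "offset": the shift along the tool's x, y, z in mm, a list of three; "yaw": the turn about the tool's z in rad; "hand": the opening, from -1 (shut) to 1 (fully open), so that 0 is half open. In form: {"offset": [[dx, dy, dz], ...], "yaw": [yaw, ...], "hand": [hand, ...]}. A call has 1 to 12 rows; each row shifts and turns the commanded pose from where the row before left it, along the tool's axes as they then stand; what a row does not reach is not made up. A row lasts 1/8 s, in which the tool goes at most 62.5 mm and 10.7 degrees, less where a joint would pass 70% of its speed; a pose out of reach is approached as far as the arm can. A call is refused whole if a number of a shift passes 62.5 or a number of a turn 0.188, either way. A call with a gripper value outside its range is refused whole. The fingers move at their own pace and stop on an object; "force" is the grip in N (left out, the last holds). Time passes only in rows, so rows that do not move let the fingers close. It gives the time, the measured TCP pose, the force, the opening and the grip force at its end, in the units of the state.
- readout.observe(): the state, without advancing time (a new reading comes with each control period).
- optics.snapshot(name): name is "side" or "top" or "wrist"; returns a dict with "pixels" (480x640x3 uint8, red, green, blue), "z_map" (480x640 float32, m along the optical axis (not along the pixel's ray), 0 where there is no reading), "fovy" (degrees; the focal length in pixels is half the picture's height over the tangent of half this angle, whatever the lens; pixels are square), "cx", "cy" (the principal point, pixels), "rvec" (rotation vector, rad) and "tvec" (3), from world to camera coordinates, as OpenCV has them. Camera axes: x right, y down, z forward; pixel columns grow to the right and rows downward; lengths in m; the calibration is good to about 2 mm. A picture is of the moment at which its call begins.
- workorder.job_done(): hands the job in; it is judged then, once.
Trained networks look in a picture, given as the dict that the camera call returned (one of the last four; its "shot" number tells which), for a name from the list of things; names that differ only in an ending like _2 or _b are one class to them, and where a whole thing is asked for, a point or a joint stands for the part that bears it (a point fixed in the world has none). Each returns a list of dicts, best first, with "confidence" (0 to 1); they miss things now and then, are a little off and sometimes report something else, mostly with a low value. They report only what shows in the picture. A call takes as long as a camera call. They do not tell look-alikes from the thing itself.
- optics.boxes_of(target, picture): "point" ([row, column] in pixels, amid what is visible of it).
The state is a dict: "time_s": time; "joints": joint angles; "joint_velocities": joint speeds; "effort": joint torques, N m; "tcp_pos": TCP position; "tool_rot": TCP orientation; "ft_force": force on the tool from outside, world axes, zero at the start; "ft_torque": the same for the moment, N m; "width": finger opening in m; "grasp_force": force on a finger pad.
Only numpy, scipy, OpenCV 4.12 (cv2) and the standard library are available. Lean on these libraries where they do the work, as an engineer would, in place of code of your own. Each camera call takes 0.05 s, during which the arm holds its last target. There are 200 camera calls.

## Task

The cheese turntable rubs on its wiper shoe somewhere in its turn. Crank it round slowly, either way, until you plainly feel the drag rise, and stop and leave it there, in the beginning of the rub, without forcing it on into the tight spot, which would score the rim. Then stand the half-kilogram weight gently on the plate at the marking point just inside the shoe, to mark the spot for the fitter, and leave the other things on the table where they are.

Things in the scene. Friction and masses are not known exactly. Their poses are not given: they have to be found in the camera images.
- plate: Turning plate of the turntable: bare steel disc, 0.6 kg, 260 mm across, 12 mm thick, its top face 52 mm above the worktop, a white boss (40 mm across, 8 mm high) in the middle. Origin on the vertical turning axis at worktop height; z up, x towards the crank. Turns without end either way about z and stays where it is let go. Steady drag felt at the crank: 1 to 1.5 N.
- hub (a point): Point on the turning axis, in the plate's top face. Part of the rim is swollen, unseen: its middle lies 1.9 to 4.4 rad counter-clockwise (from above) from the crank, at the start at least 0.9 rad of turn from the shoe. As it nears the shoe, drag at the crank climbs over 0.6 rad of turn to about 25 N more. Stop with it 4 to 12 N above the steady drag; from some 18 N above, the rim is scored.
- crank (a point): Crank post on the plate: upright black sleeve, 22 to 25 mm in diameter, free to revolve on its pin, 95 mm from the turning axis, standing from 57 to 102 mm above the worktop. Point on its axis, 81 mm above the worktop, a good height to grip. (Its axes turn with the sleeve: ignore them.)
- shoe: Wiper shoe: white block 30 x 30 x 20 mm on a steel bracket of the turntable's stand, fixed, its face at the plate's rim. Origin on the turning axis at worktop height; its x axis points from there to the shoe, whose block lies 134 to 164 mm out, 30 to 50 mm above the worktop. It holds a hidden spring pad that the swollen rim pushes back.
- mark (a point): Marking point on the stand (does not turn): in the plate's top face, 52 mm above the worktop, 90 mm from the turning axis towards the shoe (40 mm inside the rim). When the plate has been stopped at the rub, the crank is at least 1.2 rad of turn away from here.
- weight_mid (a point): Half-kilogram weight: plain grey metal, 42 mm in diameter, 53 mm high, 0.5 kg, body with a narrower knob on top, standing loose on the worktop to the right of the turntable. Point on its axis, half-way up (26.5 mm above its underside); z up.
- follower: Bystander: white cheese follower disc 101 mm across, 13 mm thick, lying on the worktop. Origin at the centre of its underside.
- cup: Bystander: white sample cup with a lid, 50 mm across, 46 mm high. Origin at the centre of its underside.
- ferrule: Bystander: steel pipe ferrule, 50 mm across, 30 mm high. Origin at the centre of its underside.
- weight: The same weight: origin at the centre of its underside.
There are look-alikes about, which are no part of the job. Leave any purple or yellow look-alike of the weight alone.

How it is judged:
By the outcome, as a careful person would: the job done as asked, in the order asked, and still so for the second after the job is handed in, with the robot touching nothing.
It also fails if it takes over 72 s, if anything falls off the work surface, if the arm or the gripper's body presses on something with over 40 N, if the wrist force passes 120 N, or if a joint passes its speed limit or range.

## Working session

There is one attempt and no reset: what is moved stays moved. The work goes in short steps, Python scripts to look and compute and a tool call to move; the robot and the scene stay as the last step left them, time stands still between calls to the robot, and variables do not carry over. Pictures are saved under pics/ and viewed, at most 10 in all, crops included, and the job is handed in when it is done.

Besides the shell and the picture viewer there is one more tool, called after "Emit:" as name([rows], argument=value, ...), one row to a line, values as JSON. apply_moves: Moves the arm, as the interface text tells. Its arguments: {"type":"object","properties":{"offset":{"type":"array"},"yaw":{"type":"array"},"hand":{"type":"array"},"force":{"type":"number"}},"required":["offset","yaw","hand"]}

```bash
mkdir -p pics
cat > h.py <<'E'
import numpy as np, cv2
from station import readout, optics, workorder
def geo(p):
    f=240/np.tan(np.radians(p["fovy"])/2); R=cv2.Rodrigues(np.array(p["rvec"],float))[0]; return f,R,np.array(p["tvec"],float).ravel()
def ray(p,rc,z):  # intersect pixel ray with plane z
    f,R,t=geo(p); d=R.T@np.array([(rc[1]-p["cx"])/f,(rc[0]-p["cy"])/f,1]); o=-R.T@t
    return o+d*(z-o[2])/d[2]
def dep(p,rc):
    f,R,t=geo(p); r,c=int(round(rc[0])),int(round(rc[1])); Z=p["z_map"][r,c]
    return R.T@(np.array([(rc[1]-p["cx"])/f*Z,(rc[0]-p["cy"])/f*Z,Z])-t)
def cloud(p):
    f,R,t=geo(p); v,u=np.mgrid[:480,:640]; Z=p["z_map"]
    P=np.stack([(u-p["cx"])/f*Z,(v-p["cy"])/f*Z,Z],-1); return (P-t)@R
def save(p,n): cv2.imwrite("pics/"+n,p["pixels"][...,::-1])
E
python3 - <<'E'
from h import *
np.set_printoptions(precision=3,suppress=True)
s=readout.observe(); print(s)
for n in("top","side"):
    p=optics.snapshot(n); save(p,n+"0.png"); print(n,-geo(p)[1].T@geo(p)[2])
    for k in("plate","crank","shoe","weight","follower","cup","ferrule"):
        for b in optics.boxes_of(k,p)[:4]: print(k,round(b["confidence"],2),np.array(b["point"]),dep(p,b["point"]))
E
```

```text
{'time_s': 0.0, 'joints': array([ 1.048,  0.207,  1.543, -0.   ,  1.393, -0.15 ]), 'joint_velocities': array([0.001, 0.   , 0.001, 0.001, 0.   , 0.001]), 'effort': array([ -0.   , -37.087, -28.142,   0.07 ,   0.036,  -0.   ]), 'tcp_pos': array([0.209, 0.535, 0.229]), 'tool_rot': array([-3.139, -0.   ,  2.77 ]), 'ft_force': array([ 0.531, -0.497, -0.238]), 'ft_torque': array([-0.047, -0.043, -0.008]), 'grasp_force': 0.0, 'width': 0.09395688963438742}
top [ 0.287 -0.016  1.221]
plate 0.59 [214.7 299.8] [0.572 0.038 0.061]
crank 0.44 [169.2 284.5] [0.658 0.065 0.102]
shoe 0.77 [159.7 333.2] [ 0.692 -0.035  0.053]
weight 0.84 [247.2 454.4] [ 0.497 -0.279  0.045]
weight 0.8 [333.3 256.4] [0.332 0.132 0.05 ]
weight 0.71 [284.3 422.2] [ 0.421 -0.207  0.051]
follower 0.6 [158.9 429.9] [ 0.701 -0.248  0.011]
follower 0.46 [212.5 301.5] [0.578 0.035 0.058]
cup 0.9 [312.6 390.8] [ 0.366 -0.141  0.047]
ferrule 0.76 [332.7 210.7] [0.337 0.228 0.033]
ferrule 0.41 [316.1 389.1] [ 0.358 -0.137  0.051]
side [ 0.054 -0.688  0.469]
plate 0.6 [242.  315.4] [0.559 0.023 0.051]
crank 0.73 [211.5 347.4] [0.665 0.056 0.082]
shoe 0.66 [241.5 387.7] [ 0.69  -0.048  0.046]
weight 0.83 [262.9 191.4] [0.334 0.118 0.027]
weight 0.66 [346.7 398.1] [ 0.48  -0.299  0.033]
weight 0.59 [339.6 332.7] [ 0.414 -0.23   0.03 ]
weight 0.58 [319.8 274.5] [ 0.356 -0.159  0.046]
follower 0.73 [298.8 469.9] [ 0.702 -0.252  0.012]
follower 0.19 [240.  316.5] [0.564 0.026 0.053]
cup 0.79 [321.7 275.3] [ 0.356 -0.161  0.044]
ferrule 0.73 [243.1 170.7] [0.332 0.229 0.025]
```

View pics/top0.png

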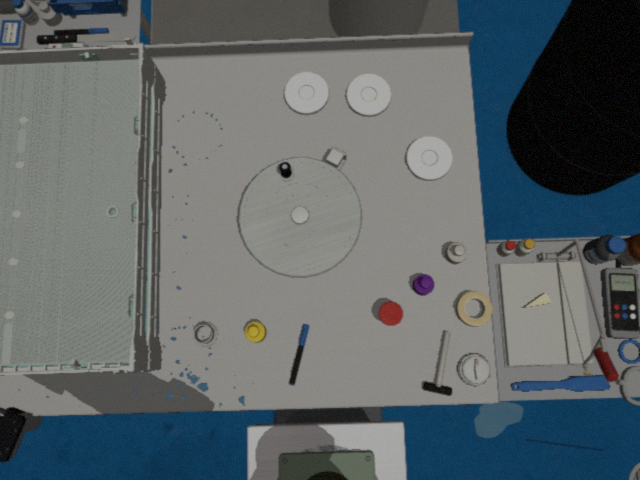

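View pics/side0.png

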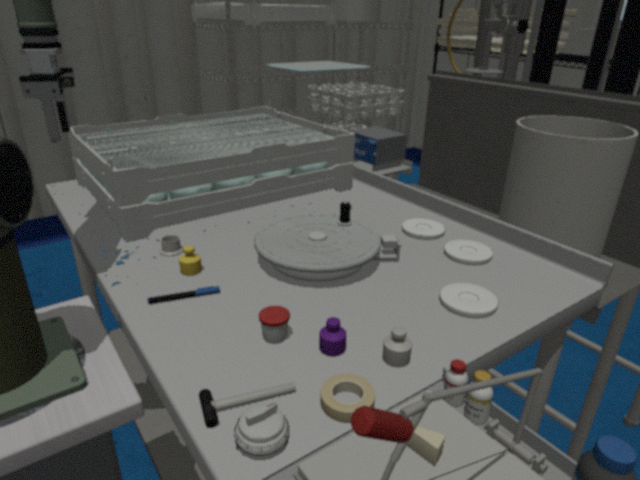

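Run:
```python
from h import *
np.set_printoptions(precision=4,suppress=True)
for n in("top","side"):
    p=optics.snapshot(n); C=cloud(p); ok=p["z_map"]>0
    near=np.hypot(C[...,0]-.57,C[...,1]-.035)<.16
    m=ok&near&(abs(C[...,2]-.052)<.004)
    P=C[m][:,:2]
    e=cv2.minEnclosingCircle(P.astype(np.float32)); print(n,"plate",m.sum(),e,P.mean(0))
    b=ok&(np.hypot(C[...,0]-.57,C[...,1]-.035)<.04)&(abs(C[...,2]-.060)<.003)
    print(" boss",b.sum(),C[b].mean(0),cv2.minEnclosingCircle(C[b][:,:2].astype(np.float32)))
    c=ok&near&(C[...,2]>.07)&(C[...,2]<.11); t=c&(C[...,2]>.097)
    print(" crank",c.sum(),C[c].mean(0),C[t].mean(0),t.sum())
    for q in((.497,-.279),(.332,.132),(.421,-.207)):
        k=ok&(np.hypot(C[...,0]-q[0],C[...,1]-q[1])<.045)&(C[...,2]>.01)&(C[...,2]<.075)
        tt=k&(C[...,2]>C[k][:,2].max()-.006)
        print(" w",q,C[k].mean(0),"top",C[tt].mean(0),C[k][:,2].max(),p["pixels"][k].mean(0))
```

```text
top plate 10235 ((0.5868510007858276, 0.03338773548603058), 0.14491984248161316) [0.5702 0.0382]
 boss 222 [0.572  0.039  0.0594] ((0.569737434387207, 0.035555776208639145), 0.03941211476922035)
 crank 145 [0.6611 0.0657 0.0951] [0.6635 0.066  0.1011] 91
 w (0.497, -0.279) [ 0.4864 -0.2829  0.0361] top [ 0.4878 -0.2856  0.0546] 0.05902007192472698 [116.5222 113.6583 107.3167]
 w (0.332, 0.132) [0.3354 0.1369 0.0368] top [0.3358 0.1383 0.0546] 0.05850035350078128 [149.2006 131.1921  48.3249]
 w (0.421, -0.207) [ 0.4224 -0.2108  0.0372] top [ 0.4233 -0.213   0.0547] 0.05858411848581597 [70.7822 36.1146 88.6304]
side plate 5375 ((0.5861186981201172, 0.03020545467734337), 0.14306265115737915) [0.5655 0.0236]
 boss 104 [0.5738 0.0371 0.0587] ((0.574271023273468, 0.038707077503204346), 0.018296437337994576)
 crank 168 [0.6616 0.0601 0.0878] [0.6635 0.062  0.1   ] 42
 w (0.497, -0.279) [ 0.4837 -0.2936  0.0311] top [ 0.489  -0.2888  0.0512] 0.0536352445871236 [105.4155 104.766  100.4731]
 w (0.332, 0.132) [0.3349 0.1285 0.0305] top [0.337  0.1349 0.0509] 0.053175935592711325 [116.5171 104.7585  52.2938]
 w (0.421, -0.207) [ 0.4198 -0.2214  0.0308] top [ 0.4238 -0.2165  0.0511] 0.05363225714688516 [64.8226 38.2782 80.3683]
```

Both views agree. In the top view the plate boss is at (214,300), the black crank at (169,285), the shoe at (157,336) and the grey weight at (252,456); the yellow (331,255) and purple (285,423) weights are the look-alikes. Crank-to-axis distance measures 95 mm as it should. The crank is at about 0.29 rad and the shoe at about -0.58 rad, so I'll turn counter-clockwise.

```bash
cat >> h.py <<'E'
def plan(goal,yaw,n,start=None):
    """rows from the measured pose to goal (xyz m) and world yaw; tool down"""
    s=readout.observe(); p=np.array(s["tcp_pos"]); y=s["tool_rot"][2]
    d=(np.array(goal)-p)*1000/n; dy=(yaw-y)/n; out=[]
    for i in range(n):
        a=y+i*dy; c,si=np.cos(a),np.sin(a)
        out.append([round(float(v),1) for v in (c*d[0]+si*d[1], si*d[0]-c*d[1], -d[2])])
    print("offset",out,"yaw each",round(-dy,4)); print("at",p,s["tool_rot"])
E
python3 -c "
from h import *
plan((.663,.0655,.2),.288,14)"
```

```text
offset [[-42.4, -19.5, 2.2], [-45.2, -11.7, 2.2], [-46.6, -3.6, 2.2], [-46.5, 4.7, 2.2], [-44.9, 12.8, 2.2], [-41.9, 20.5, 2.2], [-37.7, 27.6, 2.2], [-32.2, 33.8, 2.2], [-25.7, 39.0, 2.2], [-18.5, 42.9, 2.2], [-10.6, 45.5, 2.2], [-2.4, 46.6, 2.2], [5.8, 46.3, 2.2], [13.9, 44.6, 2.2]] yaw each 0.1773
at [0.20888996 0.53572846 0.23044482] [-3.14157952e+00 -1.54258469e-05  2.76985601e+00]
```

Emit:
apply_moves([
  [-42.4,-19.5,2.2],
  [-45.2,-11.7,2.2],
  [-46.6,-3.6,2.2],
  [-46.5,4.7,2.2],
  [-44.9,12.8,2.2],
  [-41.9,20.5,2.2],
  [-37.7,27.6,2.2],
  [-32.2,33.8,2.2],
  [-25.7,39.0,2.2],
  [-18.5,42.9,2.2],
  [-10.6,45.5,2.2],
  [-2.4,46.6,2.2],
], yaw=[0.1773,0.1773,0.1773,0.1773,0.1773,0.1773,0.1773,0.1773,0.1773,0.1773,0.1773,0.1773], hand=[0,0,0,0,0,0,0,0,0,0,0,0])

```text
time_s: 2.4
tcp_pos: [0.5991, 0.1313, 0.2041]
tool_rot: [3.142, -0.0, 0.636]
ft_force: [0.2, 0.4, 0.3]
width: 0.0471
grasp_force: 0.0
```

Emit:
apply_moves([
  [5.8,46.3,2.2],
  [13.9,44.6,2.2],
  [0,0,0],
  [0,0,0],
  [0,0,0],
], yaw=[0.1773,0.1773,0,0,0], hand=[0,0,0,0,0])

```text
time_s: 3.02
tcp_pos: [0.6621, 0.0665, 0.1997]
tool_rot: [-3.141, 0.0, 0.29]
ft_force: [-0.2, -0.0, -0.2]
width: 0.0474
grasp_force: 0.0
```

Run:
```python
from h import *
np.set_printoptions(precision=4,suppress=True)
p=optics.snapshot("wrist"); save(p,"w1.png"); C=cloud(p); ok=p["z_map"]>0
t=ok&(C[...,2]>.09)&(C[...,2]<.108)&(np.hypot(C[...,0]-.663,C[...,1]-.0655)<.03)
print("crank",t.sum(),C[t].mean(0) if t.any() else 0, C[t].min(0),C[t].max(0))
for b in optics.boxes_of("crank",p): print(b, ray(p,b["point"],.102))
plan((.663,.0655,.087),.288,4)
```

```text
crank 1114 [0.6685 0.0661 0.0971] [0.6549 0.0537 0.0901] [0.6792 0.0777 0.1012]
{'point': [230.5, 328.3], 'confidence': 0.69} [0.6732 0.0677 0.102 ]
offset [[0.1, 0.3, 28.2], [0.1, 0.3, 28.2], [0.1, 0.3, 28.2], [0.1, 0.3, 28.2]] yaw each 0.0004
at [0.6623 0.0665 0.2   ] [-3.1415 -0.0001  0.2895]
```

View pics/w1.png

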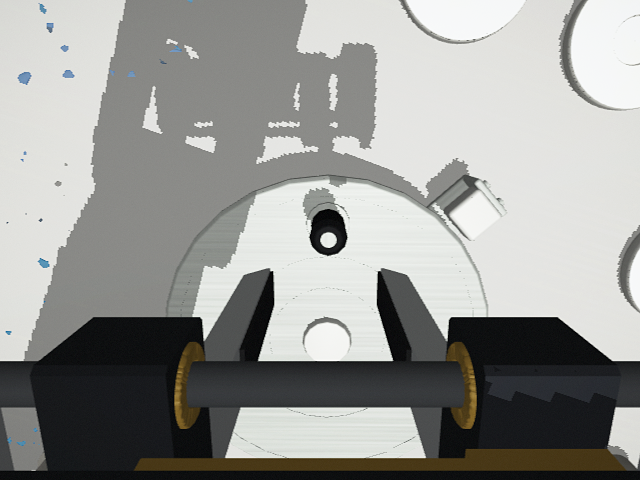

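The wrist view shows the crank top at (238,328), between the jaw planes, with the boss at (342,327) and the shoe at (207,475). I'll go down and close lightly.

Emit:
apply_moves([
  [0.8,0.8,28.2],
  [0.8,0.4,28.2],
  [0.8,0,28.2],
  [0,0,28.2],
  [0,0,0],
  [0,0,0],
], yaw=[0,0,0,0,0,0], hand=[0,0,0,0,0,0])

```text
time_s: 3.88
tcp_pos: [0.6662, 0.0653, 0.0882]
tool_rot: [3.141, -0.002, 0.288]
ft_force: [-0.4, -0.1, -0.0]
width: 0.0472
grasp_force: 0.0
```

Emit:
apply_moves([
  [0,0,0],
  [0,0,0],
  [0,0,0],
  [0,0,0],
  [0,0,0],
  [0,0,0],
  [0,0,0],
  [0,0,0],
], yaw=[0,0,0,0,0,0,0,0], hand=[-0.3,-0.4,-1,-1,-1,-1,-1,-1], force=8)

```text
time_s: 4.88
tcp_pos: [0.6661, 0.0649, 0.0878]
tool_rot: [3.141, -0.001, 0.288]
ft_force: [0.1, -0.0, 5.3]
width: 0.0239
grasp_force: 8.0
```

Emit:
apply_moves([
  [-0.1,-4.7,0],
  [-0.1,-4.7,0],
  [-0.1,-4.7,0],
  [-0.1,-4.8,0],
], yaw=[-0.05,-0.05,-0.05,-0.05], hand=[-1,-1,-1,-1])

```text
time_s: 5.38
tcp_pos: [0.6596, 0.0816, 0.0878]
tool_rot: [3.139, -0.002, 0.489]
ft_force: [0.3, -1.1, 4.2]
width: 0.0239
grasp_force: 8.0
```

Emit:
apply_moves([
  [-0.1,-4.7,0],
  [-0.1,-4.7,0],
  [-0.1,-4.8,0],
], yaw=[-0.05,-0.05,-0.05], hand=[-1,-1,-1])

```text
time_s: 5.75
tcp_pos: [0.6523, 0.0938, 0.0878]
tool_rot: [3.139, -0.002, 0.639]
ft_force: [1.3, -1.4, 3.7]
width: 0.0239
grasp_force: 8.0
```

Emit:
apply_moves([
  [-0.1,-4.7,0],
  [-0.1,-4.7,0],
  [-0.1,-4.8,0],
], yaw=[-0.05,-0.05,-0.05], hand=[-1,-1,-1])

```text
time_s: 6.12
tcp_pos: [0.6432, 0.1048, 0.0878]
tool_rot: [3.139, -0.002, 0.789]
ft_force: [1.4, -1.0, 3.3]
width: 0.0238
grasp_force: 8.0
```

Emit:
apply_moves([
  [-0.1,-4.7,0],
  [-0.1,-4.7,0],
  [-0.1,-4.8,0],
], yaw=[-0.05,-0.05,-0.05], hand=[-1,-1,-1])

```text
time_s: 6.5
tcp_pos: [0.6326, 0.1143, 0.0878]
tool_rot: [3.138, -0.002, 0.939]
ft_force: [1.1, 0.5, 2.2]
width: 0.0242
grasp_force: 8.0
```

Emit:
apply_moves([
  [-0.1,-4.7,0],
  [-0.1,-4.7,0],
  [-0.1,-4.8,0],
], yaw=[-0.05,-0.05,-0.05], hand=[-1,-1,-1])

```text
time_s: 6.88
tcp_pos: [0.6206, 0.1221, 0.0878]
tool_rot: [3.138, -0.002, 1.089]
ft_force: [2.4, 1.0, 2.6]
width: 0.0237
grasp_force: 8.0
```

Emit:
apply_moves([
  [-0.1,-4.7,0],
  [-0.1,-4.7,0],
  [-0.1,-4.8,0],
], yaw=[-0.05,-0.05,-0.05], hand=[-1,-1,-1])

```text
time_s: 7.25
tcp_pos: [0.6076, 0.128, 0.0878]
tool_rot: [3.138, -0.002, 1.239]
ft_force: [1.5, 1.7, 1.9]
width: 0.0237
grasp_force: 8.0
```

Emit:
apply_moves([
  [-0.1,-4.7,0],
  [-0.1,-4.7,0],
  [-0.1,-4.8,0],
], yaw=[-0.05,-0.05,-0.05], hand=[-1,-1,-1])

```text
time_s: 7.62
tcp_pos: [0.5938, 0.132, 0.0878]
tool_rot: [3.138, -0.002, 1.389]
ft_force: [1.4, 2.0, 3.6]
width: 0.0236
grasp_force: 8.0
```

Emit:
apply_moves([
  [-0.1,-4.7,0],
  [-0.1,-4.7,0],
  [-0.1,-4.8,0],
], yaw=[-0.05,-0.05,-0.05], hand=[-1,-1,-1])

```text
time_s: 8.0
tcp_pos: [0.5795, 0.1337, 0.0878]
tool_rot: [3.138, -0.002, 1.539]
ft_force: [2.2, 1.9, 4.1]
width: 0.0236
grasp_force: 8.0
```

Emit:
apply_moves([
  [-0.1,-4.7,0],
  [-0.1,-4.8,0],
], yaw=[-0.05,-0.05], hand=[-1,-1])

```text
time_s: 8.25
tcp_pos: [0.57, 0.1337, 0.0878]
tool_rot: [3.138, -0.002, 1.639]
ft_force: [1.5, 2.3, 3.7]
width: 0.0241
grasp_force: 8.0
```

Emit:
apply_moves([
  [-0.1,-4.7,0],
  [-0.1,-4.7,0],
  [-0.1,-4.8,0],
], yaw=[-0.05,-0.05,-0.05], hand=[-1,-1,-1])

```text
time_s: 8.62
tcp_pos: [0.5581, 0.1323, 0.0879]
tool_rot: [3.132, -0.001, 1.789]
ft_force: [7.8, 5.7, -1.9]
width: 0.0238
grasp_force: 8.0
```

Emit:
apply_moves([
  [0,0,0],
], yaw=[0], hand=[-1])

```text
time_s: 8.75
tcp_pos: [0.5568, 0.1321, 0.0879]
tool_rot: [3.135, -0.001, 1.788]
ft_force: [2.6, 3.2, 2.2]
width: 0.0242
grasp_force: 8.0
```

Run:
```python
from h import *
np.set_printoptions(precision=4,suppress=True)
s=readout.observe(); print(s["tcp_pos"],s["ft_force"],s["ft_torque"],s["tool_rot"],s["effort"])
p=optics.snapshot("side"); save(p,"s2.png")
s=readout.observe(); print(s["tcp_pos"],s["ft_force"])
```

```text
[0.5568 0.1321 0.0879] [2.5537 3.1778 2.1613] [ 0.5894 -0.5071 -0.0448] [ 3.1355 -0.0013  1.7876] [ -1.7383 -37.4747 -21.1899  -0.9733   1.022   -0.0753]
[0.5568 0.132  0.0878] [2.3771 3.8106 1.9767]
```

View pics/s2.png

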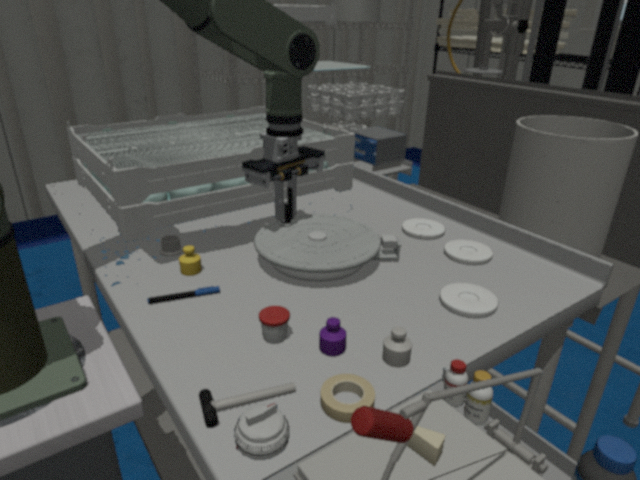

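The arm is clear of everything but the crank, which the jaws hold at about (205,290). Held still, the force relaxed, so I'll make one tiny motion to confirm the moving drag.

Emit:
apply_moves([
  [0,-1.9,0],
  [0,-1.9,0],
], yaw=[-0.02,-0.02], hand=[-1,-1])

```text
time_s: 9.05
tcp_pos: [0.5552, 0.1317, 0.0879]
tool_rot: [3.13, -0.001, 1.828]
ft_force: [9.8, 5.5, -3.5]
width: 0.024
grasp_force: 7.9
```

Emit:
apply_moves([
  [0,2.2,0],
  [0,0,0],
], yaw=[0,0], hand=[-1,-1])

```text
time_s: 9.3
tcp_pos: [0.5548, 0.1316, 0.0878]
tool_rot: [3.137, -0.001, 1.827]
ft_force: [2.8, 4.4, 3.0]
width: 0.0238
grasp_force: 8.0
```

Emit:
apply_moves([
  [0.5,0.8,0],
  [0,0,0],
  [0,0,0],
  [0,0,0],
  [0,0,0],
], yaw=[0,0,0,0,0], hand=[-1,-0.4,-0.2,-0.1,0])

```text
time_s: 9.93
tcp_pos: [0.5527, 0.1309, 0.0861]
tool_rot: [-3.14, -0.0, 1.827]
ft_force: [-0.2, -0.1, -0.1]
width: 0.0465
grasp_force: 0.0
```

Emit:
apply_moves([
  [0,0,-15],
  [0,0,-35],
  [0,0,-45],
  [0,0,-45],
  [0,0,0],
], yaw=[0,0,0,0,0], hand=[0,0,0,0,0])

```text
time_s: 10.55
tcp_pos: [0.557, 0.1315, 0.2333]
tool_rot: [3.13, 0.002, 1.828]
ft_force: [-0.0, -0.3, 0.4]
width: 0.047
grasp_force: 0.0
```

Run:
```python
from h import *
np.set_printoptions(precision=4,suppress=True)
p=optics.snapshot("top"); save(p,"t3.png")
for k in("crank","shoe"):
  for b in optics.boxes_of(k,p): print(k,b,ray(p,b["point"],.102 if k=="crank" else .05))
# shoe block: white top at z~.05 near the shoe
C=cloud(p); m=(p["z_map"]>0)&(abs(C[...,2]-.05)<.004)&(np.hypot(C[...,0]-.572,C[...,1]-.0385)>.136)&(np.hypot(C[...,0]-.695,C[...,1]+.043)<.035)
print("shoe",m.sum(),C[m].mean(0),C[m].min(0),C[m].max(0))
# yaw target above the weight
plan((.489,-.287,.2),1.5,12)
```

```text
shoe {'point': [161.7, 336.9], 'confidence': 0.54} [ 0.6884 -0.0429  0.05  ]
shoe 158 [ 0.7004 -0.038   0.0502] [ 0.6834 -0.0608  0.046 ] [ 0.7229 -0.0199  0.054 ]
offset [[-32.3, -14.0, 2.2], [-32.7, -13.1, 2.2], [-33.1, -12.2, 2.2], [-33.4, -11.3, 2.2], [-33.7, -10.4, 2.2], [-34.0, -9.5, 2.2], [-34.2, -8.5, 2.2], [-34.4, -7.6, 2.2], [-34.6, -6.7, 2.2], [-34.8, -5.7, 2.2], [-34.9, -4.8, 2.2], [-35.0, -3.8, 2.2]] yaw each 0.0273
at [0.5529 0.1311 0.2263] [-3.1403 -0.0002  1.8276]
```

View pics/t3.png

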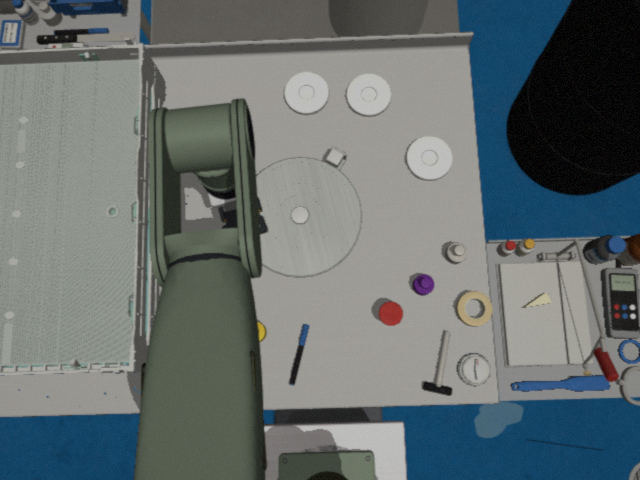

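The crank is now hidden by the arm in the top view. The shoe is at (157,336), giving a direction of about -0.54 rad, and the grey weight at (252,456) hasn't moved. I'll go to the weight with the jaws square to the purple one.

```bash
python3 -c "
from h import *
plan((.489,-.287,.2),2.3,12)"
```

```text
offset [[-32.3, -14.0, 2.2], [-31.8, -15.3, 2.2], [-31.1, -16.5, 2.2], [-30.5, -17.7, 2.2], [-29.8, -18.9, 2.2], [-29.0, -20.1, 2.2], [-28.2, -21.2, 2.2], [-27.3, -22.3, 2.2], [-26.4, -23.3, 2.2], [-25.5, -24.4, 2.2], [-24.5, -25.3, 2.2], [-23.5, -26.3, 2.2]] yaw each -0.0394
at [0.55293124 0.13110757 0.22631834] [-3.14030513e+00 -1.58164582e-04  1.82758240e+00]
```

Emit:
apply_moves([
  [-32.3,-14.0,2.2],
  [-31.8,-15.3,2.2],
  [-31.1,-16.5,2.2],
  [-30.5,-17.7,2.2],
  [-29.8,-18.9,2.2],
  [-29.0,-20.1,2.2],
  [-28.2,-21.2,2.2],
  [-27.3,-22.3,2.2],
  [-26.4,-23.3,2.2],
  [-25.5,-24.4,2.2],
  [-24.5,-25.3,2.2],
  [-23.5,-26.3,2.2],
], yaw=[-0.0394,-0.0394,-0.0394,-0.0394,-0.0394,-0.0394,-0.0394,-0.0394,-0.0394,-0.0394,-0.0394,-0.0394], hand=[0.4,0.4,0.4,0.4,0.4,0.4,0.4,0.4,0.4,0.4,0.4,0.4])

```text
time_s: 12.2
tcp_pos: [0.4882, -0.2872, 0.198]
tool_rot: [-3.141, -0.005, 2.302]
ft_force: [0.2, 0.5, 1.3]
width: 0.0656
grasp_force: 0.0
```

Emit:
apply_moves([
  [0,0,0],
  [0,0,0],
  [0,0,0],
], yaw=[0,0,0], hand=[0.4,0.4,0.4])

```text
time_s: 12.58
tcp_pos: [0.4897, -0.2857, 0.1999]
tool_rot: [3.142, -0.001, 2.301]
ft_force: [0.6, -0.2, 0.1]
width: 0.0657
grasp_force: 0.0
```

Run:
```python
from h import *
np.set_printoptions(precision=4,suppress=True)
p=optics.snapshot("wrist"); save(p,"w4.png"); C=cloud(p); ok=p["z_map"]>0
near=ok&(np.hypot(C[...,0]-.489,C[...,1]+.287)<.04)
for lo,hi in((.049,.06),(.03,.045),(.015,.03)):
    k=near&(C[...,2]>lo)&(C[...,2]<hi)
    if k.any(): print("wrist",lo,k.sum(),C[k].mean(0),C[k].min(0),C[k].max(0))
for b in optics.boxes_of("weight",p): print(b)
p=optics.snapshot("top"); save(p,"t4.png"); C=cloud(p)
k=(p["z_map"]>0)&(np.hypot(C[...,0]-.56,C[...,1]-.13)<.04)&(C[...,2]>.097)&(C[...,2]<.107)
if k.any():
    c=C[k].mean(0); print("crank",c,np.hypot(c[0]-.572,c[1]-.0385),np.arctan2(c[1]-.0385,c[0]-.572))
plan((.489,-.287,.0325),2.3,5)
```

```text
wrist 0.049 516 [ 0.4916 -0.2863  0.05  ] [ 0.4811 -0.2965  0.049 ] [ 0.502 -0.276  0.052]
wrist 0.03 253 [ 0.4876 -0.2824  0.0318] [ 0.4744 -0.3035  0.03  ] [ 0.5085 -0.2697  0.0449]
wrist 0.015 1281 [ 0.4893 -0.284   0.0279] [ 0.4707 -0.3074  0.015 ] [ 0.5123 -0.2655  0.03  ]
{'point': [220.8, 325.0], 'confidence': 0.79}
{'point': [95.2, 328.0], 'confidence': 0.78}
crank [0.5521 0.1324 0.1011] 0.0959656024143698 1.7801469496515598
offset [[-0.0, -0.3, 33.6], [-0.0, -0.3, 33.6], [-0.0, -0.3, 33.6], [-0.0, -0.3, 33.6], [-0.0, -0.3, 33.6]] yaw each 0.0003
at [ 0.49   -0.2861  0.2005] [ 3.1415 -0.0001  2.3016]
```

View pics/w4.png

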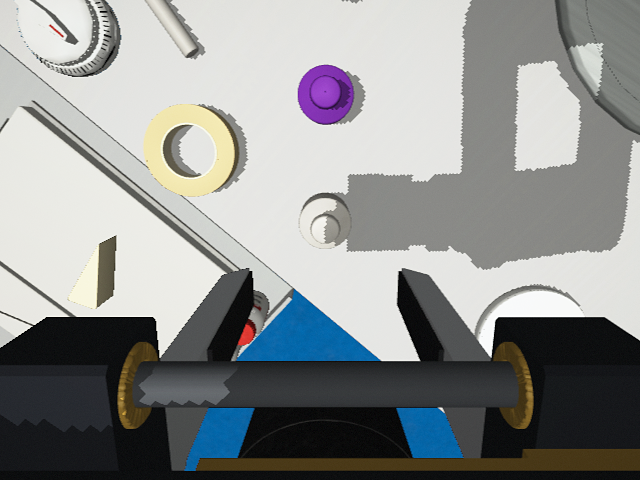

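The wrist view shows the grey weight at (222,325), centred between the jaws, with the purple one clear at (95,325). I'll descend and grip.

Emit:
apply_moves([
  [-0.7,0.4,40],
  [-0.7,0.4,40],
  [0,0,40],
  [0,0,30],
  [0,0,20],
  [0,0,0],
  [0,0,0],
], yaw=[0,0,0,0,0,0,0], hand=[0.4,0.4,0.4,0.4,0.4,0.4,0.4])

```text
time_s: 13.6
tcp_pos: [0.4921, -0.2878, 0.0315]
tool_rot: [3.141, 0.002, 2.301]
ft_force: [0.8, 0.2, 0.2]
width: 0.0657
grasp_force: 0.0
```

Emit:
apply_moves([
  [0,0,0],
  [0,0,0],
  [0,0,0],
  [0,0,0],
  [0,0,0],
  [0,0,0],
], yaw=[0,0,0,0,0,0], hand=[0.1,0,-1,-1,-1,-1], force=25)

```text
time_s: 14.35
tcp_pos: [0.4915, -0.288, 0.0311]
tool_rot: [-3.141, 0.001, 2.3]
ft_force: [-2.1, 0.1, 5.4]
width: 0.0413
grasp_force: 25.0
```

Emit:
apply_moves([
  [0,0,-10],
  [0,0,-30],
  [0,0,-40],
  [0,0,-40],
  [0,0,-40],
  [0,0,0],
], yaw=[0,0,0,0,0,0], hand=[-1,-1,-1,-1,-1,-1])

```text
time_s: 15.1
tcp_pos: [0.4932, -0.2888, 0.1935]
tool_rot: [3.14, 0.007, 2.301]
ft_force: [-0.1, -0.4, -5.3]
width: 0.0412
grasp_force: 25.0
```

Run:
```python
from h import *
np.set_printoptions(precision=4,suppress=True)
p=optics.snapshot("side"); save(p,"s5.png"); s=readout.observe(); print(s["tcp_pos"],s["ft_force"])
p=optics.snapshot("wrist"); save(p,"w5.png"); C=cloud(p)
q=s["tcp_pos"]; k=(p["z_map"]>0)&(np.hypot(C[...,0]-q[0],C[...,1]-q[1])<.03)&(C[...,2]<q[2]+.06)&(C[...,2]>q[2]-.06)
if k.any(): print(C[k].min(0)-q,C[k].max(0)-q)
plan((.62,-.03,.2),2.6,9)
```

```text
[ 0.4916 -0.2876  0.1906] [ 0.1521  0.1642 -5.143 ]
[-0.0276 -0.0222 -0.0334] [0.0242 0.0262 0.06  ]
offset [[11.7, 29.7, -1.3], [10.7, 30.1, -1.3], [9.6, 30.5, -1.3], [8.6, 30.8, -1.3], [7.6, 31.0, -1.3], [6.6, 31.3, -1.3], [5.5, 31.5, -1.3], [4.5, 31.6, -1.3], [3.4, 31.8, -1.3]] yaw each -0.0333
at [ 0.4903 -0.2866  0.1886] [-3.1413 -0.0028  2.3004]
```

View pics/s5.png

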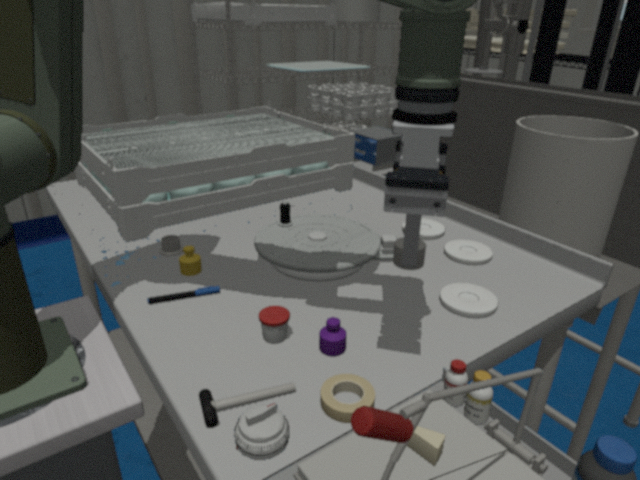

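The grey weight is in the jaws at (250,408) and the crank stands where I left it at (212,285). Next I'll measure shoe and hub together with the wrist camera from outside the shoe.

```bash
python3 -c "
from h import *
plan((.743,-.064,.2),2.6,10)"
```

```text
offset [[-0.2, 33.7, -1.1], [-1.3, 33.7, -1.1], [-2.3, 33.6, -1.1], [-3.3, 33.5, -1.1], [-4.3, 33.4, -1.1], [-5.3, 33.3, -1.1], [-6.3, 33.1, -1.1], [-7.3, 32.9, -1.1], [-8.2, 32.7, -1.1], [-9.2, 32.4, -1.1]] yaw each -0.03
at [ 0.4903481  -0.28662271  0.18861902] [-3.14132745e+00 -2.83887325e-03  2.30043259e+00]
```

Emit:
apply_moves([
  [-0.2,33.7,-1.1],
  [-1.3,33.7,-1.1],
  [-2.3,33.6,-1.1],
  [-3.3,33.5,-1.1],
  [-4.3,33.4,-1.1],
  [-5.3,33.3,-1.1],
  [-6.3,33.1,-1.1],
  [-7.3,32.9,-1.1],
  [-8.2,32.7,-1.1],
  [-9.2,32.4,-1.1],
  [0,0,0],
  [0,0,0],
], yaw=[-0.03,-0.03,-0.03,-0.03,-0.03,-0.03,-0.03,-0.03,-0.03,-0.03,0,0], hand=[-1,-1,-1,-1,-1,-1,-1,-1,-1,-1,-1,-1])

```text
time_s: 16.7
tcp_pos: [0.7422, -0.0648, 0.1974]
tool_rot: [-3.139, -0.006, 2.6]
ft_force: [0.4, -0.4, -4.8]
width: 0.0413
grasp_force: 25.0
```

Run:
```python
from h import *
np.set_printoptions(precision=4,suppress=True)
p=optics.snapshot("wrist"); save(p,"w6.png"); C=cloud(p); ok=p["z_map"]>0
for k in("shoe","plate","weight"):
  for b in optics.boxes_of(k,p): print(k,b,dep(p,b["point"]))
def rep(n,m):
    if m.sum()>5:
        r=cv2.minAreaRect(C[m][:,:2].astype(np.float32)); print(n,m.sum(),C[m].mean(0),r)
rep("boss",ok&(np.hypot(C[...,0]-.572,C[...,1]-.0385)<.035)&(abs(C[...,2]-.060)<.0035))
rep("shoe",ok&(np.hypot(C[...,0]-.702,C[...,1]+.039)<.035)&(abs(C[...,2]-.05)<.003)&(np.hypot(C[...,0]-.572,C[...,1]-.0385)>.135))
s=readout.observe(); q=s["tcp_pos"]; print(q)
k=ok&(np.hypot(C[...,0]-q[0],C[...,1]-q[1])<.03)&(C[...,2]<q[2]+.03)
if k.any(): print("held",C[k].min(0)-q,C[k].max(0)-q)
```

```text
shoe {'point': [163.8, 328.5], 'confidence': 0.63} [ 0.7033 -0.0381  0.0484]
plate {'point': [51.0, 333.2], 'confidence': 0.58} [0.6409 0.0028 0.0499]
weight {'point': [297.8, 325.2], 'confidence': 0.66} [ 0.7324 -0.0582  0.212 ]
shoe 1122 [ 0.7031 -0.0375  0.0478] ((0.7032200694084167, -0.03766282647848129), (0.028612975031137466, 0.028323914855718613), 58.95906066894531)
[ 0.7433 -0.0657  0.2007]
held [-0.0297 -0.0298 -0.2057] [0.0293 0.0299 0.03  ]
```

View pics/w6.png

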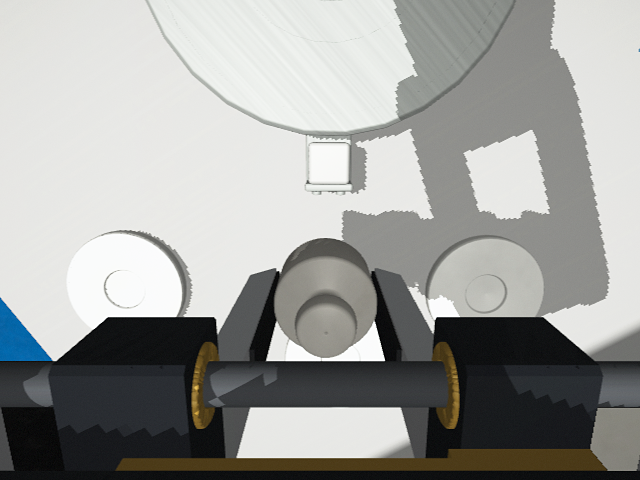

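The shoe block is at (163,329), its rectangle 28.6 x 28.3 mm (nominal 30) and its orientation gives -0.541 rad. The weight sits upright and centred in the jaws. I'll fit the hub from the TCP track on the crank and combine the two.

Run:
```python
from h import *
from scipy.optimize import least_squares
P=np.array([(.6596,.0816),(.6523,.0938),(.6432,.1048),(.6326,.1143),(.6206,.1221),(.6076,.128),(.5938,.132),(.5795,.1337),(.57,.1337),(.5548,.1316)])
r=least_squares(lambda c:np.hypot(*(P-c).T)-.095,(.572,.0385)); h=r.x; print(h,np.round(r.fun*1e3,1))
d=np.array([np.cos(.541),-np.sin(.541)]); print("mark from hub",h+.09*d,"from shoe",np.array([.7032,-.0377])-.059*d,"top shoe",np.array([.702,-.039])-.059*d)
plan((.651,-.0075,.13),2.6,6)
```

```text
[0.57484332 0.03882476] [-0.1 -0.   0.   0.   0.   0.   0.1 -0.  -0.  -0.1]
mark from hub [ 0.65199079 -0.00752465] from shoe [ 0.65262555 -0.00731539] top shoe [ 0.65142555 -0.00861539]
offset [[18.2, 0.4, 11.8], [18.2, 0.4, 11.8], [18.2, 0.4, 11.8], [18.2, 0.4, 11.8], [18.2, 0.4, 11.8], [18.2, 0.4, 11.8]] yaw each -0.0002
at [ 0.74331326 -0.0656975   0.20072588] [-3.14099678e+00 -1.28514768e-03  2.59908495e+00]
```

Emit:
apply_moves([
  [18,0.5,8],
  [18,0.5,12],
  [18,0.4,15],
  [18,0.4,18],
  [18,0.4,18],
  [17.5,0.4,15],
  [0,0,14],
  [0,0,0],
  [0,0,0],
  [0,0,0],
], yaw=[0,0,0,0,0,0,0,0,0,0], hand=[-1,-1,-1,-1,-1,-1,-1,-1,-1,-1])

```text
time_s: 18.15
tcp_pos: [0.6546, -0.0078, 0.1026]
tool_rot: [3.141, 0.002, 2.6]
ft_force: [-0.3, -0.1, -4.7]
width: 0.0414
grasp_force: 25.0
```

Emit:
apply_moves([
  [1,-0.5,7],
  [0,0,5],
  [0,0,2],
  [0,0,0],
  [0,0,0],
], yaw=[0,0,0,0,0], hand=[-1,-1,-1,-1,-1])

```text
time_s: 18.77
tcp_pos: [0.6524, -0.0071, 0.0876]
tool_rot: [3.141, 0.0, 2.6]
ft_force: [-0.1, 0.2, -4.2]
width: 0.0412
grasp_force: 25.0
```

Emit:
apply_moves([
  [0,0,1],
  [0,0,1],
  [0,0,1],
  [0,0,0.5],
  [0,0,0],
], yaw=[0,0,0,0,0], hand=[-1,-1,-1,-1,-1])

```text
time_s: 19.4
tcp_pos: [0.6522, -0.0071, 0.0839]
tool_rot: [-3.142, -0.0, 2.6]
ft_force: [0.4, -0.7, -4.4]
width: 0.0414
grasp_force: 25.0
```

Emit:
apply_moves([
  [0,0,0.5],
  [0,0,0.5],
  [0,0,0],
], yaw=[0,0,0], hand=[-1,-1,-1])

```text
time_s: 19.77
tcp_pos: [0.6523, -0.0071, 0.0832]
tool_rot: [3.142, 0.0, 2.6]
ft_force: [-0.4, -0.7, -3.1]
width: 0.0415
grasp_force: 25.0
```

Contact is beginning, since the carried load is dropping.

Emit:
apply_moves([
  [0,0,0.4],
  [0,0,0.3],
  [0,0,0],
], yaw=[0,0,0], hand=[-1,-1,-1])

```text
time_s: 20.15
tcp_pos: [0.6523, -0.0072, 0.0831]
tool_rot: [3.142, 0.0, 2.6]
ft_force: [-3.7, 0.7, 3.4]
width: 0.0416
grasp_force: 25.0
```

Emit:
apply_moves([
  [0,0,-0.3],
  [0,0,0],
  [0,0,0],
  [0,0,0],
  [0,0,0],
], yaw=[0,0,0,0,0], hand=[-1,-0.05,0.1,0.3,0.4])

```text
time_s: 20.78
tcp_pos: [0.6524, -0.0072, 0.0825]
tool_rot: [3.141, 0.0, 2.6]
ft_force: [0.0, -0.0, -0.2]
width: 0.0651
grasp_force: 0.0
```

Emit:
apply_moves([
  [0,0,-10],
  [0,0,-30],
  [0,0,-50],
  [0,0,-50],
  [-40,0,0],
  [-40,0,0],
  [0,0,0],
  [0,0,0],
], yaw=[0,0,0,0,0,0,0,0], hand=[0.4,0.4,0.4,0.4,0.4,0.4,0.4,0.4])

```text
time_s: 21.78
tcp_pos: [0.7203, -0.0481, 0.2225]
tool_rot: [3.142, -0.001, 2.6]
ft_force: [0.2, 0.5, -0.2]
width: 0.066
grasp_force: 0.0
```

Run:
```python
from h import *
np.set_printoptions(precision=4,suppress=True)
M=np.array([.652,-.0076])
p=optics.snapshot("wrist"); save(p,"w7.png")
for n in("wrist","top","side"):
    p=p if n=="wrist" else optics.snapshot(n)
    if n=="side": save(p,"s7.png")
    C=cloud(p); ok=p["z_map"]>0
    def rep(l,c,r,lo,hi):
        k=ok&(np.hypot(C[...,0]-c[0],C[...,1]-c[1])<r)&(C[...,2]>lo)&(C[...,2]<hi)
        if k.sum()>5: print(n,l,k.sum(),C[k].mean(0),(C[k].min(0)+C[k].max(0))/2)
    rep("knob",M,.035,.099,.112); rep("body",M,.035,.07,.085)
    rep("shoe",(.702,-.039),.03,.047,.053); rep("crank",(.556,.132),.03,.097,.107)
```

```text
wrist knob 953 [ 0.6522 -0.0059  0.1016] [ 0.6522 -0.0059  0.1015]
wrist body 2055 [ 0.6523 -0.006   0.0807] [ 0.6521 -0.0058  0.0803]
wrist shoe 1352 [ 0.6957 -0.0336  0.0483] [ 0.6965 -0.0333  0.0493]
top crank 31 [0.5529 0.1389 0.101 ] [0.5523 0.1384 0.1013]
side knob 58 [ 0.649  -0.0098  0.1027] [ 0.6503 -0.0085  0.1026]
side body 203 [ 0.6435 -0.0156  0.0787] [ 0.6487 -0.0084  0.0774]
side shoe 121 [ 0.6963 -0.0381  0.0498] [ 0.6955 -0.0346  0.05  ]
side crank 40 [0.5527 0.1284 0.0999] [0.5546 0.1293 0.0998]
```

View pics/w7.png

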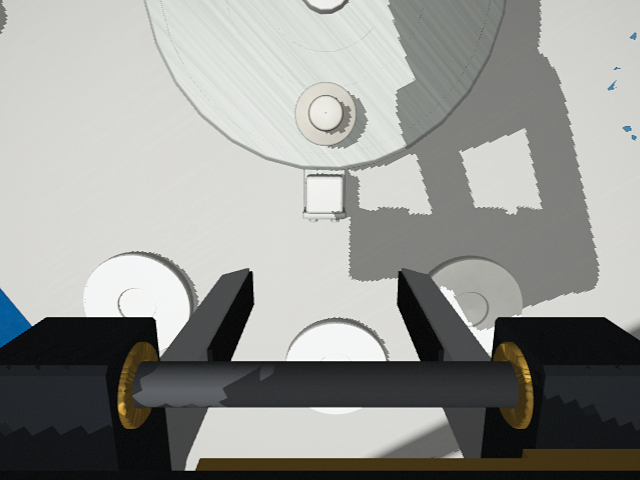

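View pics/s7.png

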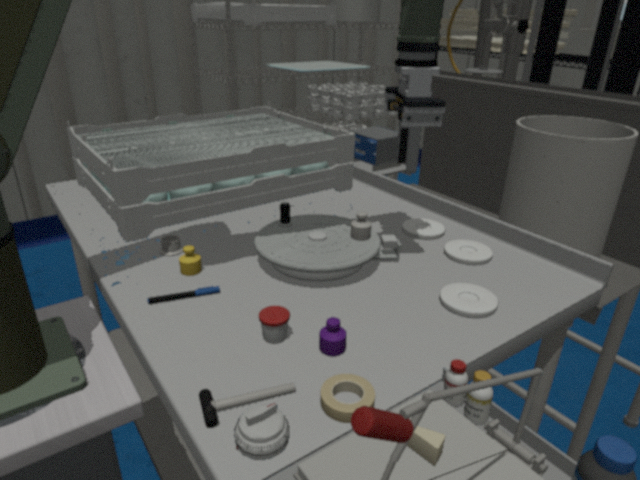

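The weight stands upright at (113,325), in line with the shoe at (193,325) and just inside it. The crank hasn't moved from (212,285) in the side view, and the bystanders and look-alikes are in place with the arm clear.

```bash
python3 -c "
from h import *
print(workorder.job_done())"
```

```text
the job is handed in; nothing more can be done
None
```

Job handed in; the verdict was not shown: I cranked the plate counter-clockwise and left it at the start of the rub, with drag about 9–10 N above steady by my readings, then stood the grey weight upright at the marking point, with nothing else moved.

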